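# Start a leak test on a watch

### The arm

A 7-joint arm with a two-finger parallel gripper is mounted at the origin on the work surface. World frame = base frame: x ahead of the robot, y to its left, z up, the work surface at z = 0. Lengths are in mm, angles in rad, forces in N, time in s.
With the tool pointing down it reaches from about 425 to 875 mm from the base axis. Payload 8.4 kg.
Tool frame: the origin (TCP) lies midway between the tips of the shut fingers; the grasp point (between the pads) lies 19 mm behind it (manip.grip_depth is the distance from the TCP to the grasp point, in mm); z points along the fingers, y is the line along which they close (so a half turn about z gives the same grasp; the last joint's range is limited). The gripper opens to 85 mm and grips with 20 to 120 N. Pads are 22 mm wide; open, the fingers measure 114 mm over their backs; the gripper's body (76 mm by 85 mm) begins 54 mm behind the grasp point. The pads swing forward as they close: fully open they stand 13 mm farther back than shut.
Start: joints at [1.219, 0.333, 0.04, 1.465, -0.013, 1.343, -0.059], TCP at [162.554, -629.317, 231.308] pointing down, gripper open.
Joint ranges: [-2.58, 2.58], [-0.38, 2.09], [-1.3, 1.39], [0.25, 2.4], [-1.5, 4.64], [0.08, 2.09], [-2.65, 2.65]. Speed limits (rad/s): [2.22, 2.22, 2.79, 2.79, 3.14, 3.14, 3.14].

### API

Orientations are given as a 3x3 rotation matrix whose columns are the frame's x, y, z axes.
In Python, from cell import manip, viewer, ticket gives the robot as it stands.
- The arm moves only by the tool play_rows, never from a script. Its argument "commands" is a list that holds one entry, the list of rows, each a list of 5 numbers: the shift along the tool's x, y, z in mm, then the turn about the tool's z in rad, then the gripper's target within -1 to 1 (fully open at 1, half-way at 0, shut at -1). A call has 1 to 5 rows; each row is the pose to reach, as a shift and turn from the pose commanded when the call began, along the tool's axes at that moment; what a row does not reach only later rows make up. A row lasts 1/12 s, in which the tool goes at most 41.7 mm and 7.16 degrees, less where a joint would pass 70% of its speed; a pose out of reach is approached as far as the arm can. A call with a gripper value outside its range is refused whole. The fingers move at their own pace and stop on an object; "squeeze" is the grip in N (left out, the last holds). Time passes only in rows, so rows that repeat a pose let the fingers close. It gives the time, the measured TCP pose, the force, the opening and the grip force at its end, in the units of the state.
- manip.state(): the state, without advancing time (a new reading comes with each control period).
- viewer.capture(name): name is "side" or "top"; returns (picture, depth): 384x512x3 uint8, red, green, blue; 384x512 float32, mm along the optical axis (not along the pixel's ray), 0 where there is no reading.
- viewer.camera_info(name): a dict with "camera_matrix" (3x3 intrinsics, pixels), "rvec" (rotation vector, rad) and "tvec" (3), from world to camera coordinates, as OpenCV has them. Camera axes: x right, y down, z forward; pixel columns grow to the right and rows downward; lengths in mm; the calibration is good to about 2 mm. A picture is of the moment at which its call begins. camera_info takes no time and is no camera call.
- ticket.job_done(): hands the job in; it is judged then, once.
Trained networks look in the newest picture that a camera, given by its name, has taken for a name from the list of things; names that differ only in an ending like _2 or _b are one class to them, and where a whole thing is asked for, a point or a joint stands for the part that bears it (a point fixed in the world has none). Each returns a list of dicts, best first, with "confidence" (0 to 1); they miss things now and then, are a little off and sometimes report something else, mostly with a low value. They report only what shows in the picture. A call takes as long as a camera call. They do not tell look-alikes from the thing itself.
- viewer.cut_out(camera, name): "region" (384x512 bool, what is visible of it) and "box" ([left, top, right, bottom] in pixels, round what is visible of it).
The state is a dict: "time_s": time; "qpos": joint angles; "joint_vel": joint speeds; "joint_efforts": joint torques, N m; "ee_pos": TCP position; "ee_rot": TCP orientation; "contact_force": force on the tool from outside, world axes, zero at the start; "wrist_torque": the same for the moment, N m; "opening": finger opening in mm; "finger_force": force on a finger pad.
Only numpy, scipy, OpenCV 4.12 (cv2) and the standard library are available. Lean on these libraries where they do the work, as an engineer would, in place of code of your own. Each camera call takes 0.05 s, during which the arm holds its last target. There are 200 camera calls.

### The job

Start the leak test of the watch with closed fingers: push the half-open lid of the chamber fully shut, then tip the mains rocker on by pressing its raised half right down, then press the square key of the control box fully in, and last press the large round button fully down and let it go. Press no other key, and do not lift, push about or disturb either box, the watch or anything else on the bench.

Things in the scene. Friction and masses are not known exactly. Their poses are not given: they have to be found in the camera images.
- chamber: Fixed aluminium leak-test chamber, 180 x 180 mm, 70 mm high, open-topped, with a watch on a rubber pad inside. Origin: centre of its underside. Its lid's hinge line runs along its y axis on its +x rim (the side away from the robot), so the lid's free edge is on the -x side, towards the robot.
- lid (a joint): Angle of the chamber's hinged lid (dark metal frame with a clear pane, 170 x 170 mm, 12 mm thick): 0 = shut flat on the chamber, growing as it opens upward, at most 1.0 rad. Starts part open at 0.45 to 0.8. A stiff hinge holds it at any angle; pushing down near the free edge with 2 to 5 N shuts it. Shut, its top is 82 mm above the table.
- lid_hinge (a point): Point on the lid's hinge line, at mid width, 70 mm above the table; x axis as the chamber's.
- lid_edge (a point): Point on the lid's upper face at mid width, 12 mm inside the free edge, 158 mm from the hinge; moves with the lid.
- mains_box: Loose dark grey mains switch box, 130 x 100 mm, 55 mm high, about 0.9 kg, standing on the table. Origin: centre of its underside. It carries one long rocker switch on top.
- rocker (a joint): Tilt of the mains rocker on top of the mains box (V-shaped paddle 62 mm long along the box's x, 30 mm wide, pivot at its middle, 66 mm above the table): 0 = off, with the +x half sloping up and the -x half level; 0.44 rad = on, with the +x half level, its top 72 mm above the table, and the -x half raised. It stays where it is left; about 2 N on the raised half tips it.
- rocker_raised (a point): Point on the upper face of the rocker's half that is raised at the start, at mid width, 22 mm from the pivot: where to push. It starts about 81 mm above the table and goes down about 9 mm to full on. Moves with the rocker.
- control_box: Loose dark grey control box, 160 x 150 mm, 50 mm high, about 0.9 kg, standing on the table. Origin: centre of its underside. Four keys of the same light grey plastic on top: large round and small round on the -x side (nearer the robot), square and long bar on the +x side beside a dark narrow display.
- square (a joint): Depth of the square key: 0 = out, 0.006 m = fully in. Needs about 3 N and stays in where it is left.
- square_top (a point): Centre of the top of the square key, 26 x 26 mm. Top face 14 mm above the box's top (64 mm above the table) when out; travel 6 mm straight down. On the control box at x +22, y -38 mm.
- start (a joint): Depth of the large round start button: 0 = out, 0.006 m = fully in. A spring returns it; it starts to move at 1.5 N and fully in takes 5 N.
- start_top (a point): Centre of the top of the large round start button, 38 mm across. Top face 14 mm above the box's top (64 mm above the table) when out; travel 6 mm straight down. On the control box at x -45, y +35 mm.
- bar (a joint): Depth of the long bar key (46 x 12 mm, long way along the box's y), at x +22, y +36 mm on the control box, as high as the others: 0 = out. Not to be pressed.
- stop (a joint): Depth of the small round button (18 mm across), at x -45, y -38 mm on the control box, as high as the others: 0 = out. Not to be pressed.
- watch: Steel watch head, 40 mm across, 12 mm thick, lying on the pad in the chamber, well below the lid. Origin: centre of its underside.
- loupe: Aluminium eyeglass, 34 mm across, 30 mm high, loose on the table. Origin: centre of its underside.
- driver: Small screwdriver, 130 mm long, lying loose on the table.
- pinblock: Round brass block, 50 mm across, 30 mm high, loose. Origin: centre of its underside.
- jar: Small glass jar with white cap, 44 mm across, 50 mm high, loose. Origin: centre of its underside.
- tray: White parts tray, 90 x 120 mm, 25 mm high, loose. Origin: centre of its underside.
- blower: Black rubber dust blower standing upright, 54 mm across, 90 mm high, loose. Origin: centre of its underside.
Mind the look-alikes: they are no part of the job. Leave any blue or orange look-alike of the mains_box alone. Leave any orange look-alike of the control_box alone.

How it is judged:
By the outcome, as a careful person would: the job done as asked, in the order asked, and still so for the second after the job is handed in, with the robot touching nothing.
It also fails if it takes over 61 s, if anything falls off the work surface, if the arm or the gripper's body presses on something with over 40 N, if the wrist force passes 120 N, or if a joint passes its speed limit or range.

## Working session

There is one attempt and no reset: what is moved stays moved. The work goes in short steps, Python scripts to look and compute and a tool call to move; the robot and the scene stay as the last step left them, time stands still between calls to the robot, and variables do not carry over. Pictures are saved under pics/ and viewed, at most 10 in all, crops included, and the job is handed in when it is done.

Besides the shell and the picture viewer there is one more tool, called after "Request:" in YAML: its name, and indented under it one key for each argument. play_rows: Moves the arm, as the interface text tells. Its arguments: {"type":"object","properties":{"commands":{"type":"array"},"squeeze":{"type":"number"}},"required":["commands"]}

```bash
mkdir -p pics; cat > h.py <<'E'
import numpy as np, cv2
from cell import manip, viewer, ticket
def cam(n):
    c=viewer.camera_info(n);K=np.array(c["camera_matrix"],float);R=cv2.Rodrigues(np.array(c["rvec"],float))[0];t=np.array(c["tvec"],float).ravel();return K,R,t
def cloud(n,depth):
    K,R,t=cam(n);v,u=np.mgrid[:384,:512];z=depth.astype(float)
    P=np.stack([(u-K[0,2])/K[0,0]*z,(v-K[1,2])/K[1,1]*z,z],-1)
    W=(P-t)@R; W[depth<=0]=np.nan; return W
E
python3 - <<'E'
from h import *
ims=[]
for n in("side","top"):
    p,d=viewer.capture(n);np.save(f"{n}_d.npy",d);cv2.imwrite(f"{n}.png",p[:,:,::-1])
    cv2.imwrite(f"pics/{n}0.png",cv2.resize(p[:,:,::-1],(800,600),interpolation=cv2.INTER_CUBIC))
    K,R,t=cam(n);print(n,K[0,0],(-R.T@t).round(),R[2].round(2))
    W=cloud(n,d);np.save(f"{n}_W.npy",W)
    for k in("chamber","lid","mains_box","rocker","control_box"):
        for r in viewer.cut_out(n,k):
            print(n,k,round(r["confidence"],2),np.round(r["box"]),np.nanmedian(W[r["region"]],axis=0).round() )
print(manip.state())
E
```

```text
side 376.8956260024193 [186. 892. 856.] [ 0.27 -0.72 -0.63]
side chamber 0.63 [204. 146. 274. 227.] [599.  19.  49.]
side chamber 0.19 [235. 190. 250. 197.] [598.  -1.  42.]
side lid 0.94 [203. 146. 259. 198.] [629.   9. 142.]
side mains_box 0.83 [280. 149. 324. 183.] [ 460. -230.   52.]
side mains_box 0.78 [242. 129. 280. 157.] [ 642. -308.   52.]
side mains_box 0.57 [335. 156. 381. 188.] [ 264. -273.   52.]
side rocker 0.62 [298. 120. 312. 137.] [ 530. -514.   30.]
side rocker 0.56 [352. 158. 367. 169.] [ 265. -293.   72.]
side rocker 0.53 [296. 150. 310. 161.] [ 464. -249.   72.]
side control_box 0.87 [266. 264. 346. 342.] [278. 341.  50.]
side control_box 0.58 [185. 240. 262. 313.] [516. 337.  50.]
top 352.2742515929278 [ 309.   -3. 1337.] [ 0.14 -0.   -0.99]
top chamber 0.61 [212. 141. 273. 196.] [590.  -3.  86.]
top lid 0.72 [222. 140. 272. 169.] [627.  -5. 149.]
top lid 0.56 [166. 185. 180. 191.] [537. 271.  64.]
top mains_box 0.94 [304. 238. 349. 282.] [ 269. -291.   57.]
top mains_box 0.91 [296. 185. 339. 224.] [ 466. -250.   56.]
top mains_box 0.7 [319. 134. 349. 172.] [ 65
[... 656 characters left out ...]
,  7.58133819e-04, -3.12765968e-04,  4.19168759e-04,
        1.61820029e-05, -1.90651122e-04,  7.15679072e-04]), 'joint_efforts': array([ 2.40923400e-04, -6.57973194e+01,  1.36309091e+00, -4.05662262e+01,
        1.67676515e-02,  3.09251780e-03,  2.26791173e-06]), 'ee_pos': array([ 162.5322029 , -629.31566201,  231.30773101]), 'ee_rot': array([[ 9.68223821e-01,  2.50085252e-01,  2.28397328e-06],
       [ 2.50085252e-01, -9.68223820e-01,  1.94905665e-05],
       [ 7.08570057e-06, -1.83000427e-05, -1.00000000e+00]]), 'contact_force': array([-0.34002422,  0.97679819,  0.07705876]), 'wrist_torque': array([ 0.01170742, -0.03885679,  0.00613861]), 'finger_force': 0.0, 'opening': 85.46827625677999}
```

View pics/top0.png

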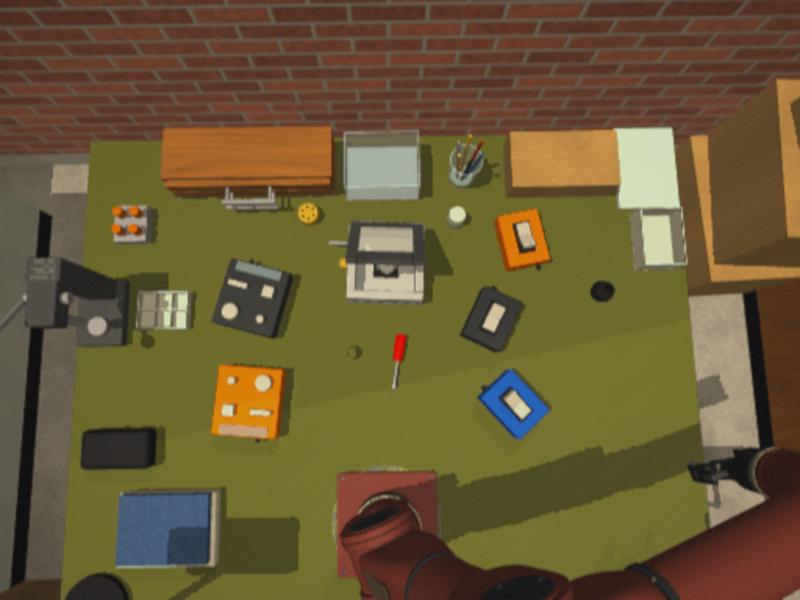

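View pics/side0.png

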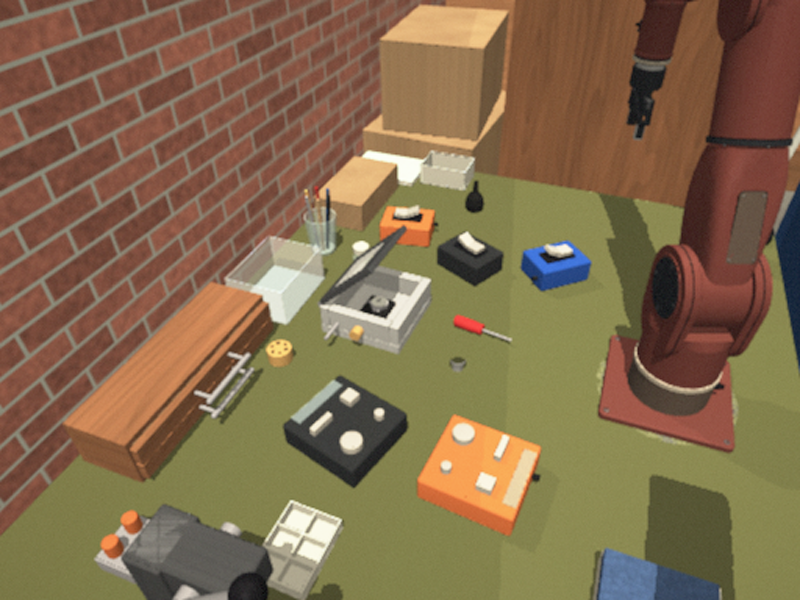

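The top view (800x600 pixels) shows three mains-box look-alikes: orange (523,238), dark grey (491,318) and blue (514,403). The dark grey one fits the description. There are two control boxes: dark (253,297), which fits, and orange (249,402). The chamber is at (385,262) with its lid hinged at the far side. Next I'll fit the poses and take one enlarged crop to confirm.

```bash
cat > m.py <<'E'
from h import *
def rect(P):
    (c,s,a)=cv2.minAreaRect(P[:,:2].astype(np.float32));return np.round(c,1),np.round(s,1),round(a,1)
for n in("top","side"):
    W=np.load(f"{n}_W.npy");x,y,z=W[...,0],W[...,1],W[...,2]
    def sel(cx,cy,r,z0,z1): 
        m=(np.hypot(x-cx,y-cy)<r)&(z>z0)&(z<z1);return W[m],m
    P,_=sel(466,-250,95,46,61);print(n,"mains",rect(P),np.median(P[:,2]),len(P))
    P,_=sel(466,-250,55,64,95);print(" rocker",rect(P),len(P));
    q=P[np.argsort(-P[:,2])][:12];print("  high",q.mean(0).round(1)); q=P[np.argsort(P[:,2])][:12];print("  low",q.mean(0).round(1))
    P,_=sel(520,320,125,42,56);print(n,"ctrl",rect(P),np.median(P[:,2]),len(P))
    P,m=sel(520,320,110,58,72)
    k,l,st,c=cv2.connectedComponentsWithStats((m).astype(np.uint8))
    for i in range(1,k):
        if st[i,4]>4: print("  key",st[i],W[l==i].mean(0).round(1))
    P,_=sel(600,0,140,62,76);print(n,"chamber rim",rect(P),len(P))
    P,_=sel(620,0,140,92,200)
    A=np.c_[P[:,:2],np.ones(len(P))];co,*_=np.linalg.lstsq(A,P[:,2],rcond=None);print("  lid plane",co.round(3),rect(P),"z",P[:,2].min(),P[:,2].max(),len(P)); q=P[np.argsort(-P[:,2])][:20];print("  lidtop",q.mean(0).round(1),q.min(0).round(),q.max(0).round())
E
python3 m.py; python3 -c "
import cv2,numpy as np
a=cv2.imread('top.png');b=cv2.imread('side.png')
f=lambda i,x,y,w:cv2.resize(i[y:y+w*3//4,x:x+w],(400,300),interpolation=cv2.INTER_CUBIC)
cv2.imwrite('pics/c1.png',np.vstack([np.hstack([f(a,280,180,64),f(b,270,140,64)]),np.hstack([f(a,130,160,72),f(b,170,232,110)])]))"
```

```text
top mains (array([ 469.3, -254.5]), array([100. , 131.6]), 63.7) 55.98161250748481 744
 rocker (array([ 465.9, -253.6]), array([33.7, 68.7]), 61.3) 155
  high [ 488.1 -266.4   86.7]
  low [ 450.9 -249.3   67.5]
top ctrl (array([527.4, 315.3]), array([151.2, 160.4]), 74.5) 51.21448735277163 1448
  key [146 178  13   6  43] [557.7 343.3  64.6]
  key [167 182   9   9  55] [537.5 272.2  64.7]
  key [142 194  11  10  83] [492.8 360.1  64.9]
  key [164 201   5   5  20] [473.6 290.4  64.6]
top chamber rim (array([607.6,  -5.5]), array([179.6, 187.4]), 87.7) 472
  lid plane [-9.54000e-01  4.40000e-02  7.46171e+02] (array([628.8,  -6.2]), array([169.6, 119.9]), 87.4) z 92.25670161237011 199.97658003046956 1227
  lidtop [576.   -5.5 199.1] [572. -83. 198.] [584.  72. 200.]
side mains (array([ 466.6, -250.6]), array([101.4, 133.6]), 63.5) 54.08324182253457 447
 rocker (array([ 463.9, -250. ]), array([36.6, 61.9]), 64.2) 115
  high [ 486.6 -262.3   82.7]
  low [ 455.8 -239.7   65.9]
side ctrl (array([524.7, 317.2]), array([152.3, 159.5]), 74.0) 50.12964922764627 2294
  key [218 249  13  10  84] [536.1 276.3  63.2]
  key [240 262   7   7  34] [471.5 294.5  63.2]
  key [199 264  14  14  78] [556.1 346.7  62.9]
  key [218 276  15  13 151] [490.9 364.4  63.8]
side chamber rim (array([603.9,  -4.1]), array([185.9, 186. ]), 86.6) 689
  lid plane [-9.41000e-01  2.30000e-02  7.33478e+02] (array([624.7,  -2.6]), array([172.6, 115.9]), 87.5) z 92.15864471586828 198.7735963360676 582
  lidtop [573.8  -7.4 197.3] [568. -81. 196.] [580.  76. 199.]
```

View pics/c1.png

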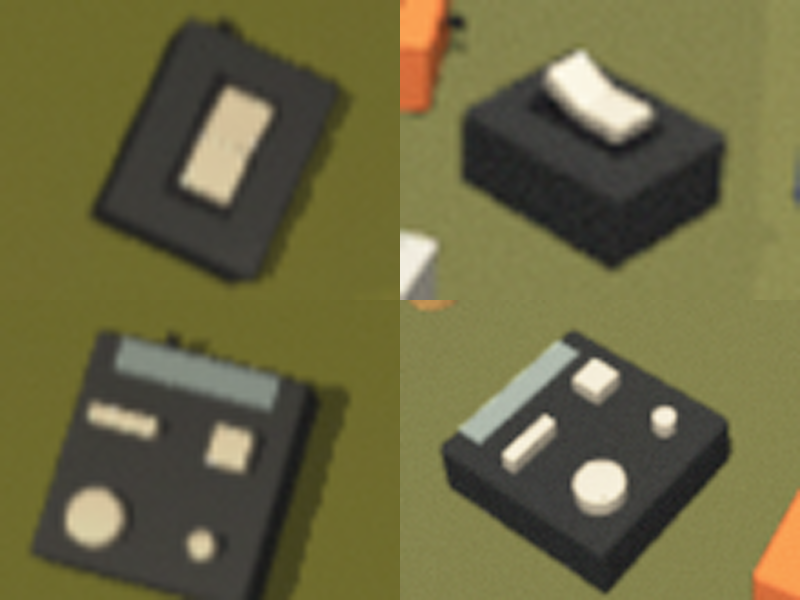

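The crop confirms both targets: the dark box with its far rocker half raised, and the dark control box with the display on its far side. The square key is at the far right, the large round button near left, the bar far left and the small round button near right.

Estimated targets, in mm:
- **Lid:** hinge at x≈694, free edge top at (577, -5, 198), lid angle about 0.76.
- **Rocker push point:** (486, -262).
- **Square key:** (537, 274).
- **Start button:** (492, 362).

I'll close the fingers, square the tool to the world axes and travel.

Request:
play_rows:
  commands:
    - [[40,-33,-10,0.08,-1],[75,-66,-10,0.16,-1],[110,-98,-10,0.25,-1],[140,-125,-10,0.253,-1],[160,-140,-10,0.253,-1]]
  squeeze: 20

```text
time_s: 1.02
ee_pos: [279.9, -456.1, 241.6]
ee_rot: [[1.0, -0.001, 0.0], [-0.001, -1.0, -0.001], [0.0, 0.001, -1.0]]
contact_force: [0.6, -1.5, 0.1]
opening: 25.3
finger_force: 0.0
```

Request:
play_rows:
  commands:
    - [[24,-33,0,0,-1],[48,-66,0,0,-1],[72,-99,0,0,-1],[96,-132,0,0,-1],[118,-165,0,0,-1]]

```text
time_s: 1.43
ee_pos: [398.5, -291.0, 241.7]
ee_rot: [[1.0, -0.0, 0.001], [-0.0, -1.0, -0.001], [0.001, 0.001, -1.0]]
contact_force: [1.1, -0.7, 0.2]
opening: 0.2
finger_force: 0.0
```

Request:
play_rows:
  commands:
    - [[24,-33,0,0,-1],[48,-66,0,0,-1],[72,-99,0,0,-1],[96,-132,0,0,-1],[118,-165,0,0,-1]]

```text
time_s: 1.85
ee_pos: [516.6, -126.1, 241.7]
ee_rot: [[1.0, -0.0, 0.001], [-0.0, -1.0, -0.0], [0.001, 0.0, -1.0]]
contact_force: [1.0, -1.1, -0.2]
opening: 0.4
finger_force: 0.0
```

Request:
play_rows:
  commands:
    - [[24,-33,0,0,-1],[48,-66,0,0,-1],[72,-99,0,0,-1],[84,-119,0,0,-1],[84,-119,15,0,-1]]

```text
time_s: 2.27
ee_pos: [602.6, -1.9, 228.6]
ee_rot: [[1.0, 0.007, 0.005], [0.007, -1.0, 0.003], [0.005, -0.003, -1.0]]
contact_force: [-0.4, 1.4, 0.4]
opening: 0.1
finger_force: 0.0
```

Request:
play_rows:
  commands:
    - [[0,0,8,0,-1],[0,0,16,0,-1],[0,0,22,0,-1],[0,0,28,0,-1],[0,0,34,0,-1]]

```text
time_s: 2.68
ee_pos: [599.4, -10.0, 192.1]
ee_rot: [[1.0, -0.002, 0.0], [-0.002, -1.0, -0.0], [0.0, 0.0, -1.0]]
contact_force: [0.2, 0.5, 0.1]
opening: -0.1
finger_force: 0.0
```

Request:
play_rows:
  commands:
    - [[-1,-3,6,0,-1],[-5,-5,12,0,-1],[-10,-5,19,0,-1],[-15,-5,26,0,-1],[-20,-5,33,0,-1]]

```text
time_s: 3.1
ee_pos: [578.9, -3.6, 158.9]
ee_rot: [[1.0, 0.0, 0.0], [0.0, -1.0, 0.0], [0.0, -0.0, -1.0]]
contact_force: [1.0, 1.4, 2.7]
opening: 0.4
finger_force: 0.8
```

Contact made, about 2.7 N upward.

Request:
play_rows:
  commands:
    - [[-4,0,7,0,-1],[-8,0,14,0,-1],[-11,0,20,0,-1],[-14,0,26,0,-1],[-17,0,32,0,-1]]

```text
time_s: 3.52
ee_pos: [562.3, -3.9, 126.7]
ee_rot: [[1.0, -0.0, 0.0], [-0.0, -1.0, 0.0], [0.0, -0.0, -1.0]]
contact_force: [1.0, 1.4, 1.6]
opening: -0.1
finger_force: 0.7
```

Request:
play_rows:
  commands:
    - [[-2,0,6,0,-1],[-4,0,12,0,-1],[-6,0,18,0,-1],[-8,0,24,0,-1],[-9,0,30,0,-1]]

```text
time_s: 3.93
ee_pos: [553.4, -4.0, 96.7]
ee_rot: [[1.0, -0.0, 0.0], [-0.0, -1.0, 0.0], [0.0, -0.0, -1.0]]
contact_force: [-1.3, 0.4, 1.3]
opening: 0.1
finger_force: 0.7
```

Request:
play_rows:
  commands:
    - [[0,0,4,0,-1],[-1,0,8,0,-1],[-1,0,11,0,-1],[-1,0,13,0,-1],[-1,0,14,0,-1]]

```text
time_s: 4.35
ee_pos: [552.3, -4.0, 83.0]
ee_rot: [[1.0, -0.0, -0.001], [-0.0, -1.0, -0.0], [-0.001, 0.0, -1.0]]
contact_force: [-1.7, 0.1, 0.2]
opening: 0.1
finger_force: 0.6
```

Request:
play_rows:
  commands:
    - [[0,0,0.5,0,-1],[0,0,1,0,-1],[0,0,1.5,0,-1],[0,0,1.5,0,-1],[0,0,1.5,0,-1]]

```text
time_s: 4.77
ee_pos: [552.7, -4.0, 82.1]
ee_rot: [[1.0, -0.0, 0.0], [-0.0, -1.0, -0.0], [0.0, 0.0, -1.0]]
contact_force: [-0.8, -1.2, 3.7]
opening: -0.1
finger_force: 2.1
```

Request:
play_rows:
  commands:
    - [[0,0,0.5,0,-1],[0,0,1,0,-1],[0,0,1,0,-1],[0,0,1,0,-1],[0,0,1,0,-1]]

```text
time_s: 5.18
ee_pos: [552.7, -4.0, 82.0]
ee_rot: [[1.0, -0.0, 0.0], [-0.0, -1.0, -0.001], [0.0, 0.001, -1.0]]
contact_force: [-7.0, -0.4, 14.1]
opening: 0.2
finger_force: 7.1
```

Request:
play_rows:
  commands:
    - [[0,0,-20,0,-1],[0,0,-50,0,-1],[-10,30,-60,0,-1],[-20,65,-60,0,-1],[-30,100,-60,0,-1]]

```text
time_s: 5.6
ee_pos: [523.0, -104.5, 141.9]
ee_rot: [[1.0, 0.002, 0.003], [0.002, -1.0, -0.0], [0.003, 0.0, -1.0]]
contact_force: [0.2, -0.7, -0.0]
opening: 0.2
finger_force: 0.0
```

Request:
play_rows:
  commands:
    - [[-8,35,0,0.1,-1],[-16,70,0,0.2,-1],[-24,105,0,0.3,-1],[-32,140,0,0.4,-1],[-36,158,0,0.46,-1]]

```text
time_s: 6.02
ee_pos: [484.6, -267.0, 140.7]
ee_rot: [[0.891, -0.453, -0.0], [-0.453, -0.891, -0.002], [0.001, 0.002, -1.0]]
contact_force: [-0.9, -0.6, -0.2]
opening: -0.1
finger_force: 0.0
```

```bash
python3 - <<'E'
from h import *
s=manip.state();print(s["ee_pos"],s["ee_rot"].round(4),s["time_s"])
for n in("top","side"):
    p,d=viewer.capture(n);cv2.imwrite(f"{n}1.png",p[:,:,::-1]);W=cloud(n,d);np.save(f"{n}_W.npy",W)
    x,y,z=W[...,0],W[...,1],W[...,2]
    m=(np.abs(x-605)<70)&(np.abs(y+5)<70);print("lid z",np.nanpercentile(z[m],[50,90,98]).round(1))
    m=(np.hypot(x-605,y+5)<140)&(z>77)&(z<95);P=W[m];A=np.c_[P[:,:2]-[605,-5],np.ones(len(P))];print("lid plane",np.linalg.lstsq(A,P[:,2],rcond=None)[0].round(3),len(P))
a=cv2.imread('top1.png');b=cv2.imread('side1.png')
f=lambda i,x,y:cv2.resize(i[y:y+75,x:x+100],(400,300),interpolation=cv2.INTER_CUBIC)
cv2.imwrite('pics/c2.png',np.vstack([np.hstack([f(a,200,125),f(b,190,145)]),np.hstack([f(a,280,160),f(b,260,120)])]))
E
```

```text
[ 484.64923647 -266.96999399  140.74050897] [[ 8.914e-01 -4.532e-01 -2.000e-04]
 [-4.532e-01 -8.914e-01 -1.800e-03]
 [ 7.000e-04  1.700e-03 -1.000e+00]] 6.0167
lid z [82.  85.4 87.7]
lid plane [-4.0000e-03 -0.0000e+00  8.2471e+01] 2171
lid z [80.5 82.8 84. ]
lid plane [-3.0000e-03  2.0000e-03  8.0831e+01] 1683
```

View pics/c2.png

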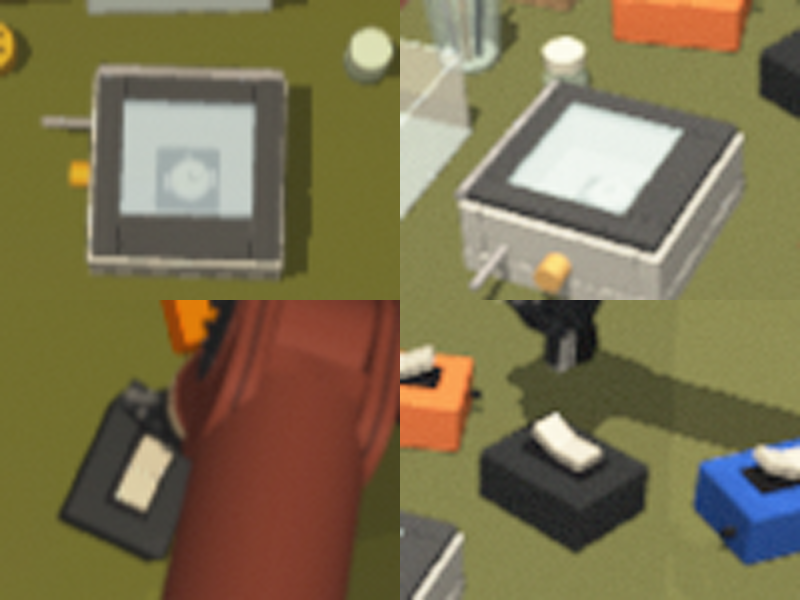

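The lid lies flat and shut (plane slope ~0, 82 mm), and the arm hovers over the rocker. Descending.

Request:
play_rows:
  commands:
    - [[0,0,15,0,-1],[0,0,30,0,-1],[0,0,40,0,-1],[0,0,46,0,-1],[0,0,50,0,-1]]

```text
time_s: 6.53
ee_pos: [486.4, -261.2, 90.0]
ee_rot: [[0.897, -0.443, -0.001], [-0.443, -0.897, 0.001], [-0.001, -0.0, -1.0]]
contact_force: [-0.6, 0.6, 0.4]
opening: 0.0
finger_force: 0.0
```

Request:
play_rows:
  commands:
    - [[0,0,4,0,-1],[0,0,8,0,-1],[0,0,11,0,-1],[0,0,14,0,-1],[0,0,16,0,-1]]

```text
time_s: 6.95
ee_pos: [486.8, -262.1, 74.9]
ee_rot: [[0.896, -0.444, 0.001], [-0.444, -0.896, -0.0], [0.001, -0.0, -1.0]]
contact_force: [-0.1, -0.1, 2.0]
opening: 0.2
finger_force: 0.7
```

Request:
play_rows:
  commands:
    - [[0,0,0.5,0,-1],[0,0,1,0,-1],[0,0,1.5,0,-1],[0,0,2,0,-1],[0,0,2,0,-1]]

```text
time_s: 7.37
ee_pos: [486.5, -261.9, 72.8]
ee_rot: [[0.896, -0.444, 0.0], [-0.444, -0.896, 0.0], [0.0, -0.0, -1.0]]
contact_force: [-0.3, -0.3, 1.0]
opening: -0.0
finger_force: 0.5
```

Request:
play_rows:
  commands:
    - [[0,0,0.5,0,-1],[0,0,1,0,-1],[0,0,1.5,0,-1],[0,0,1.5,0,-1],[0,0,1.5,0,-1]]

```text
time_s: 7.78
ee_pos: [486.6, -262.0, 72.0]
ee_rot: [[0.896, -0.444, 0.0], [-0.444, -0.896, -0.0], [0.0, 0.0, -1.0]]
contact_force: [-1.6, 1.3, 8.4]
opening: 0.1
finger_force: 4.2
```

Request:
play_rows:
  commands:
    - [[0,0,0.5,0,-1],[0,0,0.5,0,-1],[0,0,-4,0,-1],[0,0,-30,0,-1],[0,0,-70,0,-1]]

```text
time_s: 8.2
ee_pos: [483.7, -260.7, 138.4]
ee_rot: [[0.896, -0.444, -0.007], [-0.444, -0.896, 0.004], [-0.008, -0.0, -1.0]]
contact_force: [0.6, -1.0, -0.3]
opening: 0.2
finger_force: 0.0
```

Request:
play_rows:
  commands:
    - [[-14,-36,0,0,-1],[-28,-73,0,0,-1],[-42,-110,0,0,-1],[-56,-147,0,0,-1],[-70,-184,0,0,-1]]

```text
time_s: 8.62
ee_pos: [504.9, -64.3, 141.3]
ee_rot: [[0.896, -0.444, -0.0], [-0.444, -0.896, -0.0], [-0.0, 0.0, -1.0]]
contact_force: [0.4, 0.4, -0.5]
opening: 0.2
finger_force: 0.0
```

Request:
play_rows:
  commands:
    - [[-14,-37,0,0,-1],[-28,-74,0,0,-1],[-42,-111,0,0,-1],[-56,-148,0,0,-1],[-70,-185,0,0,-1]]

```text
time_s: 9.03
ee_pos: [524.5, 132.5, 141.3]
ee_rot: [[0.896, -0.444, -0.0], [-0.444, -0.896, -0.0], [-0.0, 0.0, -1.0]]
contact_force: [0.5, 0.5, 0.4]
opening: -0.1
finger_force: 0.0
```

Request:
play_rows:
  commands:
    - [[-14,-37,0,-0.06,-1],[-28,-74,0,-0.12,-1],[-42,-111,0,-0.186,-1],[-52,-134,0,-0.186,-1],[-52,-134,0,-0.186,-1]]

```text
time_s: 9.45
ee_pos: [535.7, 281.0, 141.2]
ee_rot: [[0.965, -0.263, -0.001], [-0.263, -0.965, 0.004], [-0.002, -0.003, -1.0]]
contact_force: [-1.7, 0.5, 0.4]
opening: 0.0
finger_force: 0.0
```

```bash
python3 - <<'E'
from h import *
for n in("top","side"):
    p,d=viewer.capture(n);cv2.imwrite(f"{n}2.png",p[:,:,::-1]);np.save(f"{n}_W.npy",cloud(n,d))
s=manip.state();print(s["ee_pos"],s["ee_rot"].round(4),s["time_s"])
a=cv2.imread('top2.png');b=cv2.imread('side2.png')
f=lambda i,x,y:cv2.resize(i[y:y+75,x:x+100],(400,300),interpolation=cv2.INTER_CUBIC)
cv2.imwrite('pics/c3.png',np.vstack([np.hstack([f(a,280,160),f(b,260,120)]),np.hstack([f(a,120,150),f(b,170,230)])]))
E
python3 m.py 2>&1 | grep -A3 mains
```

```text
[537.08066277 275.02827676 140.75843467] [[ 9.633e-01 -2.686e-01 -1.400e-03]
 [-2.686e-01 -9.633e-01 -1.000e-04]
 [-1.300e-03  5.000e-04 -1.000e+00]] 9.55
top mains (array([ 468.6, -254. ]), array([100.1, 130.7]), 63.8) 56.34965887572334 763
 rocker (array([ 469.7, -254.2]), array([30.7, 66.5]), 61.9) 148
  high [ 447.9 -246.6   86.2]
  low [ 481.5 -262.5   67.5]
--
side mains (array([ 467.5, -250.7]), array([103.8, 132.3]), 61.7) 54.37377071596651 469
 rocker (array([ 467. , -252.3]), array([34.1, 62.5]), 64.0) 92
  high [ 445.8 -239.4   83.2]
  low [ 482.5 -247.5   66.5]
```

View pics/c3.png

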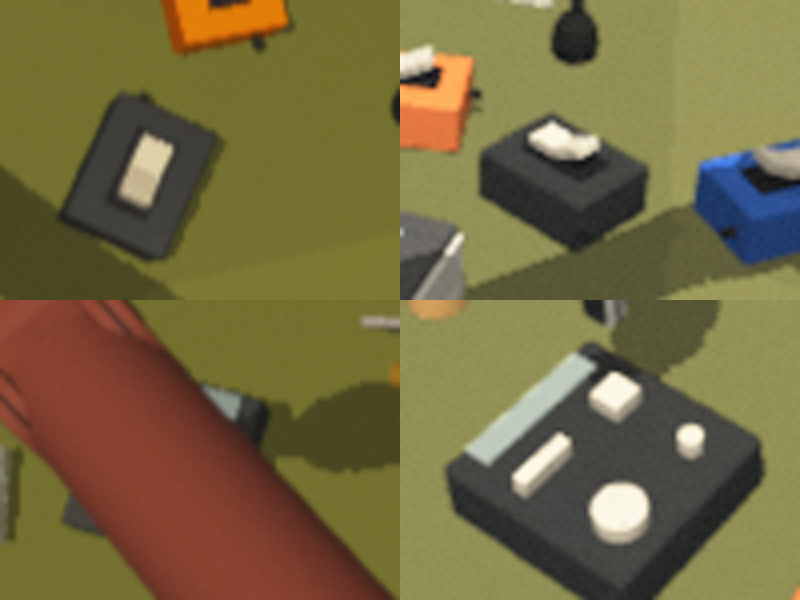

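The rocker has tipped: its near half is now raised (447,-243) and the mains box hasn't moved. The control box hasn't moved either. The tool is over the square key, so I'll press it now.

Request:
play_rows:
  commands:
    - [[0,0,25,0,-1],[0,0,45,0,-1],[0,0,58,0,-1],[0,0,66,0,-1],[0,0,70,0,-1]]

```text
time_s: 9.97
ee_pos: [537.7, 272.7, 70.3]
ee_rot: [[0.962, -0.272, -0.001], [-0.272, -0.962, -0.001], [-0.001, 0.001, -1.0]]
contact_force: [-0.9, -0.0, 0.7]
opening: -0.0
finger_force: 0.0
```

Request:
play_rows:
  commands:
    - [[0,0,3,0,-1],[0,0,6,0,-1],[0,0,8,0,-1],[0,0,10,0,-1],[0,0,12,0,-1]]

```text
time_s: 10.38
ee_pos: [538.3, 274.1, 59.9]
ee_rot: [[0.963, -0.271, 0.001], [-0.271, -0.963, 0.0], [0.001, -0.001, -1.0]]
contact_force: [0.6, -1.0, 3.4]
opening: -0.4
finger_force: 1.2
```

Request:
play_rows:
  commands:
    - [[0,0,0.5,0,-1],[0,0,1,0,-1],[0,0,1.5,0,-1],[0,0,1.5,0,-1],[0,0,1.5,0,-1]]

```text
time_s: 10.8
ee_pos: [538.3, 274.1, 58.2]
ee_rot: [[0.963, -0.271, 0.001], [-0.271, -0.963, 0.0], [0.001, -0.001, -1.0]]
contact_force: [0.6, -1.1, 4.3]
opening: -0.0
finger_force: 1.9
```

Request:
play_rows:
  commands:
    - [[0,0,0.5,0,-1],[0,0,1,0,-1],[0,0,1.3,0,-1],[0,0,1.3,0,-1],[0,0,1.3,0,-1]]

```text
time_s: 11.22
ee_pos: [538.3, 274.2, 58.1]
ee_rot: [[0.963, -0.271, 0.001], [-0.271, -0.963, 0.0], [0.001, -0.0, -1.0]]
contact_force: [-2.3, -3.5, 15.6]
opening: -0.0
finger_force: 7.7
```

The square key is at its stop (58.1 mm, 15.6 N). Lifting and moving to the start button.

Request:
play_rows:
  commands:
    - [[0,0,-5,0,-1],[0,0,-40,0,-1],[-25,-27,-40,0,-1],[-50,-54,-40,0,-1],[-67,-73,-40,0,-1]]

```text
time_s: 11.63
ee_pos: [497.0, 353.6, 95.9]
ee_rot: [[0.962, -0.271, -0.002], [-0.271, -0.962, 0.0], [-0.002, 0.0, -1.0]]
contact_force: [0.1, 1.5, 0.3]
opening: -0.2
finger_force: 0.0
```

Request:
play_rows:
  commands:
    - [[0,0,5,0,-1],[0,0,15,0,-1],[0,0,22,0,-1],[0,0,26,0,-1],[0,0,28,0,-1]]

```text
time_s: 12.05
ee_pos: [498.4, 350.2, 66.2]
ee_rot: [[0.962, -0.273, -0.003], [-0.273, -0.962, -0.003], [-0.002, 0.003, -1.0]]
contact_force: [-0.5, -0.2, -0.1]
opening: 0.0
finger_force: 0.0
```

```bash
python3 - <<'E'
from h import *
p,d=viewer.capture("side");W=cloud("side",d);s=manip.state();print(s["ee_pos"],s["time_s"])
x,y,z=W[...,0],W[...,1],W[...,2]
for k,(a,b) in dict(square=(536.5,275),stop=(472,293),bar=(557,346)).items():
    m=(np.hypot(x-a,y-b)<9)&(z>54);print(k,np.median(z[m]).round(1),m.sum())
cv2.imwrite('pics/c4.png',cv2.resize(p[225:315,165:285,::-1],(800,600),interpolation=cv2.INTER_CUBIC))
E
```

```text
[498.40632585 350.37585725  66.37413768] 12.1
square nan 0
stop 63.9 63
bar 459.0 37
  return _methods._mean(a, axis=axis, dtype=dtype,
  ret = ret.dtype.type(ret / rcount)
```

View pics/c4.png

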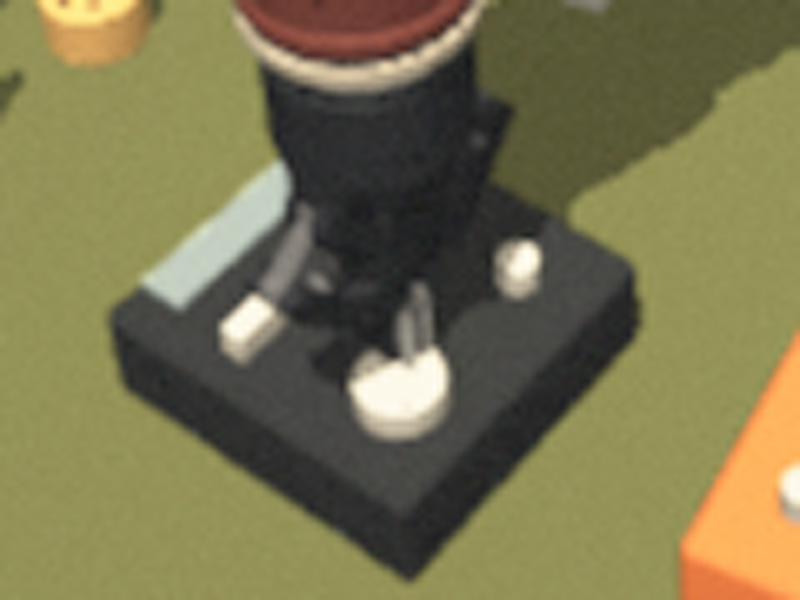

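The start button is at crop (400,390). The stop key is out, and the bar is only partly in shadow. The tip is about 13 mm short of the button centre, so I'll correct that and then press.

Request:
play_rows:
  commands:
    - [[0,0,-4,0,-1],[-5,-5,-4,0,-1],[-9,-9.5,-4,0,-1],[-9,-9.5,-2,0,-1],[-9,-9.5,0,0,-1]]

```text
time_s: 12.52
ee_pos: [492.3, 364.0, 68.3]
ee_rot: [[0.963, -0.271, -0.0], [-0.271, -0.963, -0.001], [-0.0, 0.001, -1.0]]
contact_force: [0.2, 0.0, -1.0]
opening: -0.1
finger_force: 0.0
```

Request:
play_rows:
  commands:
    - [[0,0,1.5,0,-1],[0,0,3,0,-1],[0,0,4.5,0,-1],[0,0,6,0,-1],[0,0,7,0,-1]]

```text
time_s: 12.93
ee_pos: [492.2, 363.4, 60.8]
ee_rot: [[0.962, -0.271, -0.001], [-0.271, -0.962, -0.002], [-0.001, 0.002, -1.0]]
contact_force: [-0.1, -2.6, 3.5]
opening: 0.1
finger_force: 1.7
```

Request:
play_rows:
  commands:
    - [[0,0,1,0,-1],[0,0,2,0,-1],[0,0,3,0,-1],[0,0,3.5,0,-1],[0,0,3.5,0,-1]]

```text
time_s: 13.35
ee_pos: [492.2, 363.7, 58.1]
ee_rot: [[0.963, -0.271, -0.001], [-0.271, -0.963, -0.002], [-0.0, 0.002, -1.0]]
contact_force: [-1.6, -5.5, 9.3]
opening: 0.2
finger_force: 5.0
```

Request:
play_rows:
  commands:
    - [[0,0,0.5,0,-1],[0,0,0.5,0,-1],[0,0,0.5,0,-1],[0,0,-5,0,-1],[0,0,-30,0,-1]]

```text
time_s: 13.77
ee_pos: [490.0, 362.7, 84.0]
ee_rot: [[0.963, -0.27, -0.006], [-0.27, -0.963, -0.004], [-0.005, 0.006, -1.0]]
contact_force: [-0.2, -0.2, -0.5]
opening: -0.3
finger_force: 0.0
```

Request:
play_rows:
  commands:
    - [[0,0,-30,0,-1],[-20,0,-60,0,-1],[-40,0,-90,0,-1],[-40,-30,-110,0,-1],[-40,-60,-110,0,-1]]

```text
time_s: 14.18
ee_pos: [470.6, 434.7, 203.4]
ee_rot: [[0.963, -0.271, 0.004], [-0.271, -0.963, 0.005], [0.002, -0.006, -1.0]]
contact_force: [1.7, 0.2, 0.3]
opening: -0.0
finger_force: 0.0
```

```bash
python3 - <<'E'
from h import *
for n in ("top","side"):
    p,d=viewer.capture(n);np.save(f"{n}_W.npy",cloud(n,d));cv2.imwrite(f"pics/{n}9.png",cv2.resize(p[:,:,::-1],(800,600),interpolation=cv2.INTER_CUBIC))
print(manip.state()["ee_pos"],manip.state()["time_s"])
E
python3 m.py
```

```text
[467.52105231 439.42348485 198.01979694] 14.2833
top mains (array([ 469. , -254.6]), array([101. , 130.6]), 63.6) 56.287445246419225 756
 rocker (array([ 467.5, -255.7]), array([34.6, 70.9]), 65.4) 151
  high [ 448.5 -242.    86.7]
  low [ 473.  -260.1   65.5]
top ctrl (array([527.2, 314.7]), array([149.7, 160.3]), 74.5) 51.12833452502514 1462
  key [146 178  13   6  43] [557.7 343.2  64.9]
  key [168 182   8   9  33] [539.3 271.9  60.4]
  key [142 194  11  10  85] [492.7 360.   64.8]
  key [164 201   5   5  21] [473.8 290.1  64.4]
top chamber rim (array([607.1,  -5.5]), array([180.1, 185.9]), 87.4) 218
  lid plane [ 0.171 -0.018  0.   ] (array([538.1, -56.7]), array([0., 0.]), 0.0) z 92.80179198612193 92.80179198612193 1
  lidtop [538.1 -56.7  92.8] [538. -57.  93.] [538. -57.  93.]
side mains (array([ 465.5, -252.8]), array([105.8, 132.6]), 63.1) 54.186560680228595 477
 rocker (array([ 466.8, -253.8]), array([36.7, 62.9]), 64.8) 92
  high [ 445.  -240.2   82.1]
  low [ 480.4 -243.4   67.3]
side ctrl (array([524.5, 317.7]), array([151.9, 158.2]), 74.5) 49.934194496296314 1683
  key 
[... 176 characters left out ...]
.4  63.7]
side chamber rim (array([562. ,  13.9]), array([149.9, 169.2]), 15.2) 231Traceback (most recent call last):
  File "m.py", line 18, in <module>
    A=np.c_[P[:,:2],np.ones(len(P))];co,*_=np.linalg.lstsq(A,P[:,2],rcond=None);print("  lid plane",co.round(3),rect(P),"z",P[:,2].min(),P[:,2].max(),len(P)); q=P[np.argsort(-P[:,2])][:20];print("  lidtop",q.mean(0).round(1),q.min(0).round(),q.max(0).round())
                                                                                                                            ~~~~~~~~~~^^
    return umr_minimum(a, axis, None, out, keepdims, initial, where)
ValueError: zero-size array to reduction operation minimum which has no identity
```

View pics/side9.png

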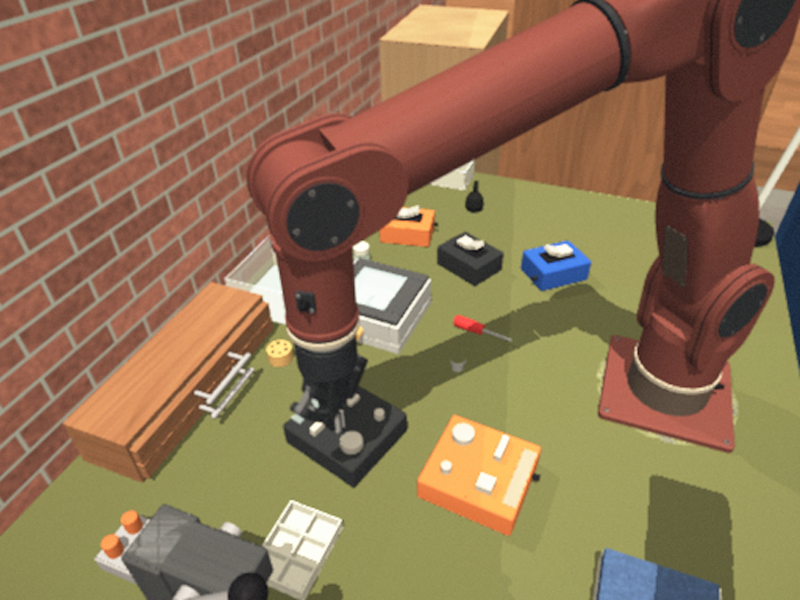

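The picture shows the lid shut, the rocker on and the boxes where they were. The square key is in, the other keys are out, and the arm is clear at z≈200.

```bash
python3 -c "
from cell import ticket
print(ticket.job_done())"
```

```text
the job is handed in; nothing more can be done
None
```

I shut the lid, tipped the mains rocker on, pressed the square key fully in, then pressed and released the start button; the final depth check showed no other key pressed and neither box shifted, and the job was handed in at about 14 s of robot time, with no verdict returned.

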